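Discharge and reset the tripped lamp supply

TASK

The microscope's lamp supply has tripped: press the spring plunger on top of it all the way down to its stop and let it come back up, then take the straight-handled reset pin out of the tool stand, reach its tip down through the round hole in the top of the supply and push the recessed reset button fully down. Finish while still gripping the pin and holding the button down with it; do not let go. Leave the other tools in the stand and do not shift anything else on the bench.

Things in the scene. Friction and masses are not known exactly. Their poses are not given: they have to be found in the camera images.
- supply: the lamp supply: a white metal box, 200 (x) x 240 (y) x 100 mm high, fixed to the bench; either left or right of the middle, turned by up to 0.4 rad. Origin at the centre of its underside; z up; its dark front panel faces its own -x. On its top: the plunger at own (x, y) = (-35, +60) mm and the reset hole at (-35, -60) mm, 120 mm apart; the slide box lies near the back edge.
- plunger_top (a point): centre of the flat top of the plunger's black round head (32 mm across, 12 mm tall, on a steel rod in a short steel guide). At rest this is 38 mm above the top of the supply, 138 mm above the bench. It is pushed straight down and springs back.
- plunger (a joint): plunger travel: 0 up at rest, 0.014 m fully down on its stop; spring force about 4 N at the start, 8 N at the stop
- reset_hole (a point): centre of the mouth of the round hole, 14 mm across, straight down into the flat top of the supply (100 mm above the bench), with a thin dark flat bezel round it. The top of the reset button lies 25 mm below the mouth and nearly fills the hole.
- reset (a joint): reset button travel: 0 up at rest, 0.006 m fully down on its stop; spring force about 2.5 N at the start, 4.5 N at the stop; it springs back when let go
- reset_top (a point): the recessed grey reset button, a 13 mm disc at the bottom of the hole: the centre of its top face, 75 mm above the bench at rest
- stand: the tool stand: a grey block 50 (x) x 170 (y) x 65 mm high, fixed to the bench on the other side of the middle from the supply, turned by up to 0.4 rad; origin at the centre of its underside. In its top are three 10 mm upright holes in a row along its own y at -55, 0 and +55 mm; in each stands one black tool, a 20 mm flange resting on the block's top. Which tool is in which hole varies.
- pin_center (a point): the reset pin, at the centre of its straight handle. The handle is an upright plain cylinder 14 mm across and 70 mm long; below it a flange 20 mm across, 4 mm thick, and a steel shaft 6 mm across, 55 mm long. In the stand this point is 104 mm above the bench, the flange rests on the block and the shaft is in the hole; lifting it straight up by 60 mm or more frees it. The tip is 94 mm below this point along the pin's axis. About 40 g.
- pin: the same reset pin; origin on its axis at the underside of the flange, z along the handle
- ballpick: another tool in the stand: a thin stem with a 26 mm ball on top, reaching 55 mm above the block; leave it. Origin at the underside of its flange
- paddle: another tool in the stand: a thin stem with a flat 28 mm wide, 5 mm thick paddle on top, reaching 60 mm above the block; leave it. Origin at the underside of its flange
- slidebox: white slide box 34 x 85 x 24 mm lying on the supply's top near its back edge; origin at its underside
- dish: clear round culture dish, 88 mm across, 16 mm high, on the bench in front of the stand (its own -x side); origin at its underside
- objective: steel objective lens standing on the bench behind the stand (its own +x side), 34 mm across, 52 mm high; origin at its underside
- bottle: amber jar 48 mm across, 90 mm high, on the bench behind the stand (its own +x side); origin at its underside
Not all that is in view belongs to the job. Leave any blue look-alike of the pin alone.

How it is judged:
By the outcome, as a careful person would: the job done as asked, in the order asked, and still so for the second after the job is handed in, while the arm keeps its last pose, push and grip.
It also fails if it takes over 54 s, if anything falls off the work surface, if the arm or the gripper's body presses on something with over 40 N, if the wrist force passes 120 N, or if a joint passes its speed limit or range.

ROBOT

A 6-joint arm with a two-finger parallel gripper is mounted at the origin on the work surface. World frame = base frame: x ahead of the robot, y to its left, z up, the work surface at z = 0. Lengths are in m, angles in rad, forces in N, time in s.
With the tool pointing down it reaches from about 0.35 to 0.775 m from the base axis. Payload 5.5 kg.
Tool frame: the origin (TCP) lies midway between the tips of the shut fingers; the grasp point (between the pads) lies 19 mm behind it; z points along the fingers, x is the direction in which the jaws open and shut, and the axes are right-handed (so a half turn about z gives the same grasp; the last joint's range is limited). The gripper opens to 85 mm and grips with 20 to 120 N. Pads are 22 mm wide; open, the fingers measure 114 mm over their backs; the gripper's body (76 mm by 85 mm) begins 54 mm behind the grasp point. The pads swing forward as they close: fully open they stand 13 mm farther back than shut.
Start: joints at [-1.454, 0.313, 0.046, 1.304, 0, 1.431], TCP at [0.146, -0.556, 0.231] pointing down, gripper open.
Joint ranges: [-2.76, 2.76], [-0.86, 1.69], [-1.03, 1.26], [-2.2, 2.34], [-1.47, 1.5], [-3.14, 3.14]. Speed limits (rad/s): [2.57, 2.57, 3.14, 3.14, 3.14, 3.14].

INTERFACE

Orientations are given as a unit quaternion [w, x, y, z].
In Python, from workcell import env gives the robot as it stands.
- The arm moves only by the tool servo_tool, never from a script. Its argument "targets" is a list of rows, each an object with "xyz": the shift along the tool's x, y, z in m, a list of three; "twist": the turn, a rotation vector about the tool's x, y, z in rad, a list of three; "jaw": the opening, from 0 (shut) to 1 (fully open). A call has 1 to 12 rows; each row is the pose to reach, as a shift and turn from the pose commanded when the call began, along the tool's axes at that moment; what a row does not reach only later rows make up. A row lasts 1/12 s, in which the tool goes at most 41.7 mm and 7.16 degrees, less where a joint would pass 70% of its speed; a pose out of reach is approached as far as the arm can. A call with a gripper value outside its range is refused whole. The fingers move at their own pace and stop on an object; "squeeze" is the grip in N (left out, the last holds). Time passes only in rows, so rows that repeat a pose let the fingers close. It gives the time, the measured TCP pose, the force and the opening at its end, in the units of the state.
- env.get_state(): the state, without advancing time (a new reading comes with each control period).
- env.read_camera(name): name is "side" or "top"; returns a dict with "color" (384x512x3 uint8, red, green, blue), "depth" (384x512 float32, m along the optical axis (not along the pixel's ray), 0 where there is no reading), "fx", "fy", "cx", "cy" (pixels), "eye" and "attitude" of the camera in the world. Camera axes: x right, y down, z forward; pixel columns grow to the right and rows downward; lengths in m; the calibration is good to about 2 mm. A picture is of the moment at which its call begins.
- env.hand_in(): hands the job in, once; it reports no verdict.
The state is a dict: "clock": time; "joint_pos": joint angles; "qvel": joint speeds; "tau": joint torques, N m; "tcp_pos": TCP position; "orientation": TCP orientation; "wrist_force": force on the tool from outside, world axes, zero at the start; "ft_torque": the same for the moment, N m; "finger_gap": finger opening in m.
Only numpy, scipy, OpenCV 4.12 (cv2) and the standard library are available. Lean on these libraries where they do the work, as an engineer would, in place of code of your own. Each camera call takes 0.05 s, during which the arm holds its last target. There are 200 camera calls.

## Working session

There is one attempt and no reset: what is moved stays moved. The work goes in short steps, Python scripts to look and compute and a tool call to move; the robot and the scene stay as the last step left them, time stands still between calls to the robot, and variables do not carry over. Pictures are saved under pics/ and viewed, about 8 in all and at most 12, crops included, and the job is handed in when it is done.

Besides the shell and the picture viewer there is one more tool, called in YAML: its name, and indented under it one key for each argument. servo_tool: Moves the arm, as the interface text tells. Its arguments: {"type":"object","properties":{"targets":{"type":"array","items":{"type":"object","properties":{"xyz":{"type":"array","items":{"type":"number"}},"twist":{"type":"array","items":{"type":"number"}},"jaw":{"type":"number"}}}},"squeeze":{"type":"number"}},"required":["targets"]}

```bash
mkdir -p pics; cat > h.py <<'E'
import numpy as np, cv2
from scipy.spatial.transform import Rotation as R
from workcell import env
def cam(n):
    c=env.read_camera(n); return c
def rot(c):
    a=np.array(c["attitude"],float)
    return a if a.shape==(3,3) else R.from_quat(a,scalar_first=True).as_matrix()
def cloud(c):
    d=c["depth"]; v,u=np.indices(d.shape)
    p=np.stack([(u-c["cx"])/c["fx"]*d,(v-c["cy"])/c["fy"]*d,d],-1)
    return p@rot(c).T+np.array(c["eye"])
def onplane(c,u,v,z):
    r=rot(c)@np.array([(u-c["cx"])/c["fx"],(v-c["cy"])/c["fy"],1]); e=np.array(c["eye"])
    return e+r*(z-e[2])/r[2]
def proj(c,p):
    q=rot(c).T@(np.array(p)-np.array(c["eye"])); return c["cx"]+c["fx"]*q[0]/q[2],c["cy"]+c["fy"]*q[1]/q[2]
def save(c,f,box=None,s=1):
    im=c["color"][...,::-1]
    if box: im=im[box[1]:box[3],box[0]:box[2]]
    cv2.imwrite("pics/"+f,cv2.resize(im,None,fx=s,fy=s,interpolation=cv2.INTER_CUBIC))
def toolshift(p,q=None):
    s=env.get_state(); M=R.from_quat(s["orientation"],scalar_first=True).as_matrix()
    return M.T@(np.array(p)-np.array(s["tcp_pos"]))
E
python3 - <<'E'
from h import *
for n in("top","side"):
    c=cam(n); save(c,n+"0.png",s=1.5); print(n,c["eye"],c["attitude"],c["fx"],c["cx"],c["cy"])
    np.savez(n+"0.npz",**c)
print(env.get_state())
E
```

```text
top [ 0.37498195 -0.04038865  1.06033738] [-0.0757802   0.71249941 -0.69481256  0.06194725] 466.420004312106 256.630390501877 192.9082955821311
side [ 0.17621492 -0.50318776  0.4462568 ] [-0.47237008  0.81789144 -0.28502774  0.16333793] 357.9298376930184 251.14396765748845 188.12331427607083
{'clock': 0.1, 'joint_pos': array([-1.45357736e+00,  3.13932510e-01,  4.51098301e-02,  1.30357769e+00,
       -1.35939092e-05,  1.43122502e+00]), 'qvel': array([ 9.29097067e-04,  3.24407588e-04,  2.49245676e-03,  8.36995694e-04,
       -3.26033775e-04,  9.58075677e-05]), 'tau': array([ 2.09146361e-03, -4.81723058e+01,  2.99244511e+01,  1.26724772e-02,
       -1.85435815e-04,  1.54144192e-05]), 'tcp_pos': array([ 0.145988  , -0.55570643,  0.23050097]), 'orientation': array([-5.68666662e-04,  7.91825926e-01, -6.10746314e-01, -5.65602295e-04]), 'wrist_force': array([-0.42731739,  0.16044868, -0.11109752]), 'ft_torque': array([0.00550118, 0.00093669, 0.07223192]), 'finger_gap': 0.08574169135821688}
```

View pics/top0.png

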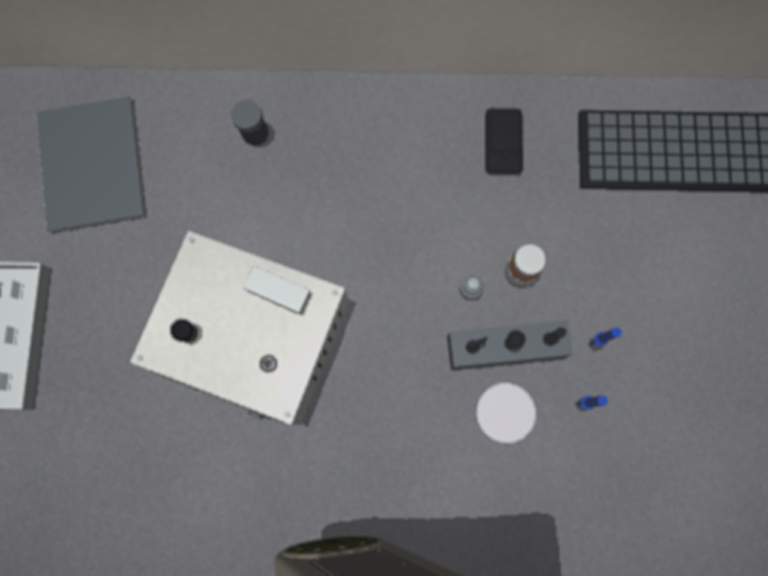

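View pics/side0.png

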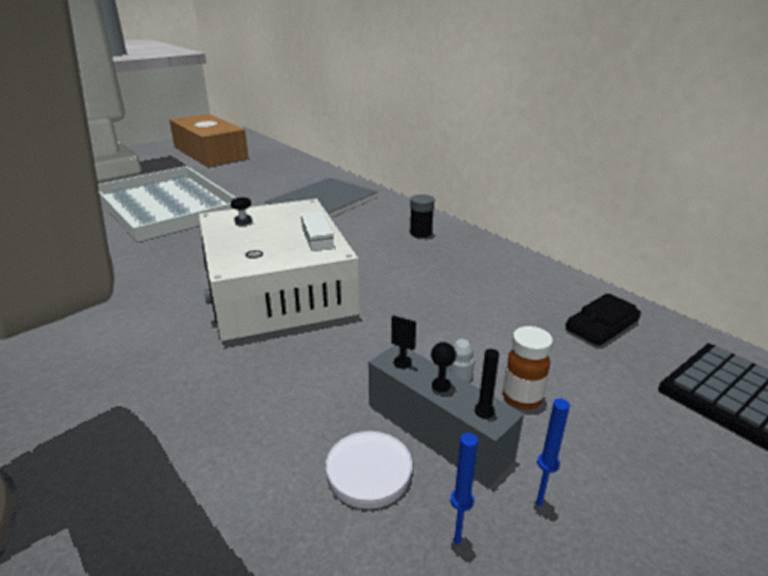

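The top view shows the supply on the left, with the plunger at (183,330) and the hole at (268,363) in the 1.5x picture, and the stand on the right. The side view shows three black tools: paddle (403,335), ball (443,360) and straight pin (489,380). Blue look-alikes stand at (466,470) and (555,435).

Candidates for the pin: straight black tool at side (489,380) / top (556,336); ballpick at top (515,340); paddle at top (475,345); blue ones at top (607,337) and (593,402). I choose the black one at top (556,336), in the hole at the stand's far right.

```bash
python3 - <<'E'
from h import *
T=dict(np.load("top0.npz")); S=dict(np.load("side0.npz"))
for n,c in(("T",T),("S",S)):
    P=cloud(c); C=c["color"].astype(int)
    x,y,z=P[...,0],P[...,1],P[...,2]; ok=c["depth"]>0
    print(n,"bench z",np.median(z[ok&(abs(z)<.02)]))
    dark=C.max(-1)<60
    # supply top
    m=ok&(abs(z-.1)<.006)&(C.min(-1)>120)&(x<.8)&(y>-.05)&(y<.5)
    pts=P[m]; r=cv2.minAreaRect(pts[:,:2].astype(np.float32)); print("supply",r,np.median(pts[:,2]))
    m=ok&(abs(z-.065)<.006)&(y<0)&(y>-.45)&(x>.2)&(x<.7)&(C.max(-1)<130)
    print("stand",cv2.minAreaRect(P[m][:,:2].astype(np.float32)))
    m=ok&(z>.085)&(z<.15)&(y<-.15)&(y>-.45)&(x>.25)&(x<.6)&dark
    k,l,st,ce=cv2.connectedComponentsWithStats(m.astype(np.uint8))
    for i in range(1,k):
        if st[i,4]>8: q=P[l==i]; print("tool",ce[i],st[i],q.mean(0),q[:,2].max(),np.median(q[q[:,2]>q[:,2].max()-.01],0))
    m=ok&(z>.115)&(z<.15)&(y>0)&(y<.4)&(x>.2)&(x<.6)&dark
    q=P[m]; print("plunger",len(q),q.mean(0),q[:,2].max(),(q.max(0)+q.min(0))/2)
save(T,"tools.png",(290,200,430,260),5); save(S,"tools_s.png",(235,195,395,345),4)
a=cv2.imread("pics/tools.png");b=cv2.imread("pics/tools_s.png")
E
```

```text
T bench z 0.0002350450650847602
supply ((0.5112558603286743, 0.1852400004863739), (0.2413535863161087, 0.20018531382083893), 70.960205078125) 0.10000826614968861
stand ((0.49371159076690674, -0.2326667755842209), (0.2120058238506317, 0.18639695644378662), 52.184913635253906)
tool [370.17741935 223.09677419] [365 219  12   9  62] [ 0.50354588 -0.25013216  0.12123752] 0.141676064930484 [ 0.50455852 -0.25187105  0.13881655]
tool [343.39215686 226.10784314] [338 221  12  11 102] [ 0.49679801 -0.19711077  0.11628244] 0.12158244811502994 [ 0.49723025 -0.19754449  0.11708548]
plunger 148 [0.49559093 0.25011862 0.13691828] 0.14174417938063422 [0.49544342 0.25026014 0.13596449]
S bench z 0.00015886123532182772
supply ((0.5131847262382507, 0.18241795897483826), (0.24546372890472412, 0.19990557432174683), 71.02157592773438) 0.10013716866418104
stand ((0.5345875024795532, -0.23595809936523438), (0.221400186419487, 0.19407598674297333), 74.52615356445312)
tool [272.98496241 222.90977444] [269 213   8  21 133] [ 0.49579965 -0.1549238   0.10888074] 0.12552458378695636 [ 0.49558873 -0.15487911  0.12206004]
tool [295.26923077 237.08974359] [288 228  16  22 234] [ 0.49619384 -0.20535941  0.11073057] 0.12064024798536538 [ 0.49617186 -0.20500632  0.11567409]
tool [325.67320261 249.73856209] [320 233  13  35 306] [ 0.503983   -0.25812179  0.11628871] 0.1401970433022568 [ 0.50440674 -0.25757176  0.13803957]
plunger 85 [0.49600897 0.24408339 0.13577848] 0.13892231083557038 [0.49732315 0.2465168  0.13378617]
```

View pics/tools.png

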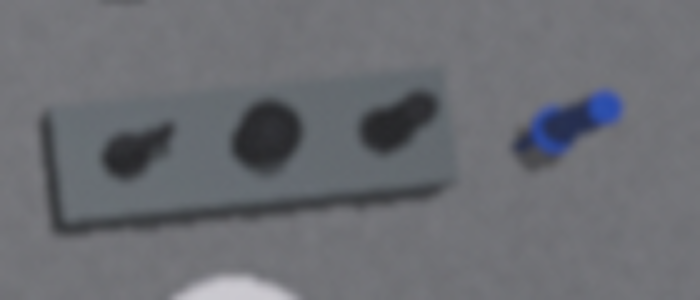

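The crop shows the chosen tool (crop (390,122)) with a round-topped straight handle reaching to (419,106). The middle tool is the ball, the left one the paddle, and the blue one stands off the block, so the choice holds.

```bash
python3 - <<'E'
from h import *
T=dict(np.load("top0.npz")); S=dict(np.load("side0.npz"))
print("pin T top",onplane(T,373.8-.4,221.2-.4,.139))
# side: axis columns at handle: dark silhouette rows 236..262
C=S["color"].max(-1).astype(int)
for r in(240,250,260):
    k=np.where(C[r,312:340]<60)[0]+312; u=k.mean(); 
    for z in(.139,.1): pass
    print(r,k.min(),k.max(),u)
for p in([.5045,-.2535,.139],[.5045,-.2535,.104],[.5045,-.2535,.075],[.510,-.257,.104],[.505,-.260,.104]):
    print(p,np.round(proj(T,p),1),np.round(proj(S,p),1))
for n,c,b,bb in(("T",T,(165,225,190,260),(112,210,135,232)),("S",S,(150,155,190,182),(150,128,172,142))):
    C=c["color"].max(-1).astype(int)
    for nm,B,z in(("hole",b,.1),("plg",bb,.138)):
        m=C[B[1]:B[3],B[0]:B[2]]<(120 if nm=="hole" else 60); v,u=np.nonzero(m)
        uu=(u.min()+u.max())/2+B[0]; vv=(v.min()+v.max())/2+B[1]
        print(n,nm,len(u),(u.min()+B[0],u.max()+B[0],v.min()+B[1],v.max()+B[1]),onplane(c,uu,vv,z))
        
a=cv2.resize(T["color"][205:255,100:200,::-1],None,fx=4,fy=4); b=cv2.resize(S["color"][125:200,130:230,::-1],None,fx=4,fy=4)
cv2.imwrite("pics/sup.png",np.vstack([a,b]))
E
```

```text
pin T top [ 0.50591365 -0.25271679  0.139     ]
240 323 331 327.0
250 322 330 326.0
260 320 328 324.0
[0.5045, -0.2535, 0.139] [373.8 221.5] [325.  235.4]
[0.5045, -0.2535, 0.104] [369.9 223.8] [322.6 254.7]
[0.5045, -0.2535, 0.075] [366.9 225.6] [320.7 269.8]
[0.51, -0.257, 0.104] [371.6 221.2] [327.  254.4]
[0.505, -0.26, 0.104] [373.1 223.6] [326.2 256.9]
T hole 60 (np.int64(174), np.int64(183), np.int64(238), np.int64(247)) [0.45654846 0.13933242 0.1       ]
T plg 175 (np.int64(115), np.int64(130), np.int64(214), np.int64(227)) [0.49441346 0.24728434 0.138     ]
S hole 31 (np.int64(164), np.int64(174), np.int64(167), np.int64(171)) [0.46104902 0.14019256 0.1       ]
S plg 85 (np.int64(154), np.int64(166), np.int64(132), np.int64(139)) [0.49282318 0.23746052 0.138     ]
```

View pics/sup.png

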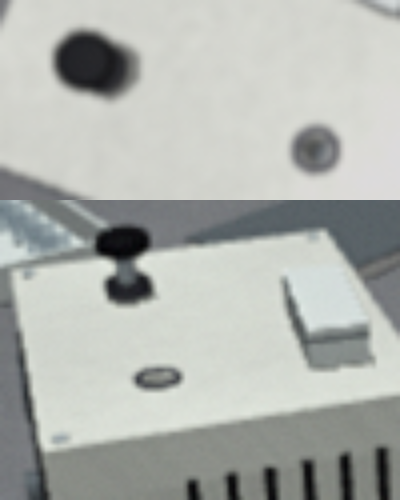

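The crops show the plunger head at (85,60) and the hole at (316,148) in the upper (top camera) half. Both match the box model: hole near (0.459, 0.140), plunger near (0.498, 0.252). The pin is near (0.507, -0.256), and the stand's yaw is about 0.1. The plunger comes first, with shut fingers: I go to a waypoint while turning the jaw axis to about 5.8° in the world.

servo_tool:
  targets:
    - {"xyz":[-0.022,-0.032,0],"twist":[0,0,-0.118],"jaw":0}
    - {"xyz":[-0.045,-0.064,0],"twist":[0,0,-0.236],"jaw":0}
    - {"xyz":[-0.067,-0.096,0],"twist":[0,0,-0.354],"jaw":0}
    - {"xyz":[-0.089,-0.128,0],"twist":[0,0,-0.472],"jaw":0}
    - {"xyz":[-0.111,-0.16,0],"twist":[0,0,-0.59],"jaw":0}
    - {"xyz":[-0.134,-0.192,0],"twist":[0,0,-0.708],"jaw":0}
    - {"xyz":[-0.156,-0.224,0],"twist":[0,0,-0.826],"jaw":0}
    - {"xyz":[-0.178,-0.256,0],"twist":[0,0,-0.944],"jaw":0}
    - {"xyz":[-0.2,-0.288,0],"twist":[0,0,-1.062],"jaw":0}
    - {"xyz":[-0.223,-0.321,0],"twist":[0,0,-1.18],"jaw":0}
    - {"xyz":[-0.245,-0.353,0],"twist":[0,0,-1.298],"jaw":0}
    - {"xyz":[-0.267,-0.385,0],"twist":[0,0,-1.416],"jaw":0}

```text
clock: 1.1
tcp_pos: [0.4513, -0.1982, 0.2311]
orientation: [-0.0, 0.999, 0.054, -0.0]
wrist_force: [0.5, -0.7, 0.0]
finger_gap: -0.0001
```

```bash
python3 - <<'E'
from h import *
s=env.get_state(); print(s["clock"],s["tcp_pos"],s["orientation"],s["wrist_force"],s["finger_gap"],s["joint_pos"]); print(toolshift([.4985,.252,.18]))
E
```

```text
1.1 [ 0.45128589 -0.19824042  0.23107016] [-5.98927480e-05  9.98545673e-01  5.39119593e-02 -1.88462286e-04] [ 0.53063805 -0.69015591  0.04716286] -9.354990863804457e-05 [-5.76848421e-01  1.54749364e-01 -1.59582488e-01  1.25683951e+00
 -1.25568175e-04  8.86071709e-01]
[ 0.09543463 -0.44253262  0.05109679]
```

servo_tool:
  targets:
    - {"xyz":[0.008,-0.037,0],"jaw":0}
    - {"xyz":[0.016,-0.074,0],"jaw":0}
    - {"xyz":[0.024,-0.111,0],"jaw":0}
    - {"xyz":[0.032,-0.148,0],"jaw":0}
    - {"xyz":[0.04,-0.185,0],"jaw":0}
    - {"xyz":[0.048,-0.222,0],"jaw":0}
    - {"xyz":[0.056,-0.259,0],"jaw":0}
    - {"xyz":[0.064,-0.296,0.01],"jaw":0}
    - {"xyz":[0.072,-0.333,0.02],"jaw":0}
    - {"xyz":[0.08,-0.37,0.03],"jaw":0}
    - {"xyz":[0.088,-0.407,0.04],"jaw":0}
    - {"xyz":[0.0955,-0.4425,0.05],"jaw":0}

```text
schema error: expected keys xyz, twist, jaw
```

```bash
python3 - <<'E'
from h import *
s=env.get_state(); print(s["clock"],s["tcp_pos"],s["wrist_force"]); print(toolshift([.4985,.252,.14]))
c=cam("side"); np.savez("side1.npz",**c); save(c,"s1.png",(110,60,260,190),4)
print([np.round(4*(np.array(proj(c,p))-[110,60])) for p in(s["tcp_pos"],[.4985,.252,.138])])
E
```

```text
1.1 [ 0.45128589 -0.19824042  0.23107016] [ 0.53063805 -0.69015591  0.04716286]
[ 0.09544943 -0.44252702  0.09109678]
[array([648., 454.]), array([198., 293.])]
```

View pics/s1.png

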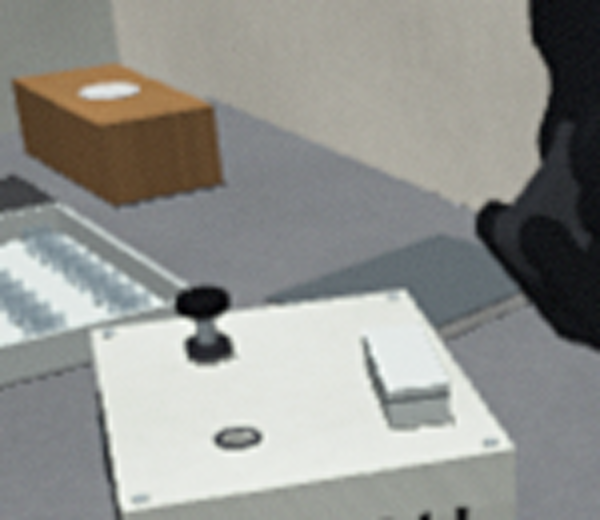

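The move was refused because every row needs a twist, so the arm had not moved. The picture shows the gripper at the right edge and the plunger head at (203,300), close to the projected (198,293). I send the move again with twists.

servo_tool:
  targets:
    - {"xyz":[0.008,-0.037,0],"twist":[0,0,0],"jaw":0}
    - {"xyz":[0.016,-0.074,0],"twist":[0,0,0],"jaw":0}
    - {"xyz":[0.024,-0.111,0],"twist":[0,0,0],"jaw":0}
    - {"xyz":[0.032,-0.148,0],"twist":[0,0,0],"jaw":0}
    - {"xyz":[0.04,-0.185,0],"twist":[0,0,0],"jaw":0}
    - {"xyz":[0.048,-0.222,0],"twist":[0,0,0],"jaw":0}
    - {"xyz":[0.056,-0.259,0],"twist":[0,0,0],"jaw":0}
    - {"xyz":[0.064,-0.296,0.01],"twist":[0,0,0],"jaw":0}
    - {"xyz":[0.072,-0.333,0.02],"twist":[0,0,0],"jaw":0}
    - {"xyz":[0.08,-0.37,0.03],"twist":[0,0,0],"jaw":0}
    - {"xyz":[0.088,-0.407,0.04],"twist":[0,0,0],"jaw":0}
    - {"xyz":[0.0955,-0.4425,0.05],"twist":[0,0,0],"jaw":0}

```text
clock: 2.15
tcp_pos: [0.5002, 0.2515, 0.1804]
orientation: [0.0, 0.999, 0.051, -0.0]
wrist_force: [0.4, 0.3, -0.5]
finger_gap: 0.0002
```

```bash
python3 - <<'E'
from h import *
s=env.get_state(); print(s["clock"],s["tcp_pos"],s["wrist_force"]); print(toolshift([.4985,.252,.14]))
c=cam("side"); np.savez("side1.npz",**c); save(c,"s2.png",(110,90,210,190),5)
print([np.round(5*(np.array(proj(c,p))-[110,90])) for p in(s["tcp_pos"],[.4985,.252,.138])])
E
```

```text
2.15 [0.50021074 0.25154652 0.18042422] [ 0.4328731   0.34516642 -0.46658601]
[-0.00163697 -0.00063345  0.04042486]
[array([239., 128.]), array([247., 216.])]
```

View pics/s2.png

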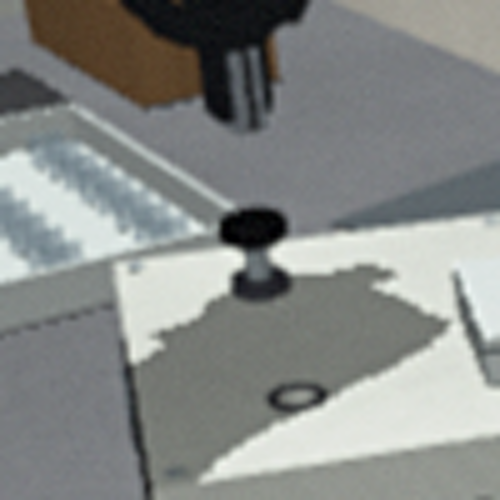

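The picture shows the shut fingertips at (240,128), above the black head with its centre near (254,224). This is well within its 16 mm radius. Pressing now in small steps.

servo_tool:
  targets:
    - {"xyz":[-0.001,0.001,0.015],"twist":[0,0,0],"jaw":0}
    - {"xyz":[-0.001,0.001,0.03],"twist":[0,0,0],"jaw":0}
    - {"xyz":[-0.001,0.001,0.038],"twist":[0,0,0],"jaw":0}
    - {"xyz":[-0.001,0.001,0.043],"twist":[0,0,0],"jaw":0}
    - {"xyz":[-0.001,0.001,0.048],"twist":[0,0,0],"jaw":0}
    - {"xyz":[-0.001,0.001,0.052],"twist":[0,0,0],"jaw":0}
    - {"xyz":[-0.001,0.001,0.054],"twist":[0,0,0],"jaw":0}
    - {"xyz":[-0.001,0.001,0.055],"twist":[0,0,0],"jaw":0}
    - {"xyz":[-0.001,0.001,0.055],"twist":[0,0,0],"jaw":0}
    - {"xyz":[-0.001,0.001,0.055],"twist":[0,0,0],"jaw":0}

```text
clock: 3.03
tcp_pos: [0.4991, 0.2483, 0.1273]
orientation: [-0.0, 0.999, 0.051, -0.0]
wrist_force: [-5.1, -0.5, 6.3]
finger_gap: -0.0001
```

servo_tool:
  targets:
    - {"xyz":[0,0,0.002],"twist":[0,0,0],"jaw":0}
    - {"xyz":[0,0,0.0035],"twist":[0,0,0],"jaw":0}
    - {"xyz":[0,0,0.0035],"twist":[0,0,0],"jaw":0}
    - {"xyz":[0,0,0.0035],"twist":[0,0,0],"jaw":0}

```text
clock: 3.37
tcp_pos: [0.4994, 0.2483, 0.1242]
orientation: [-0.0, 0.999, 0.051, 0.0]
wrist_force: [-5.1, -1.2, 8.6]
finger_gap: -0.0
```

servo_tool:
  targets:
    - {"xyz":[0,0,0.001],"twist":[0,0,0],"jaw":0}
    - {"xyz":[0,0,0.0015],"twist":[0,0,0],"jaw":0}
    - {"xyz":[0,0,0.0015],"twist":[0,0,0],"jaw":0}
    - {"xyz":[0,0,0.0015],"twist":[0,0,0],"jaw":0}

```text
clock: 3.7
tcp_pos: [0.4995, 0.2483, 0.1239]
orientation: [-0.0, 0.999, 0.051, 0.001]
wrist_force: [-7.6, -2.2, 15.1]
finger_gap: 0.0006
```

Force jumped from 8.6 to 15 N with only 0.3 mm of motion, at 14.1 mm of travel: the plunger is on its stop. I raise the arm straight up.

servo_tool:
  targets:
    - {"xyz":[0,0,-0.008],"twist":[0,0,0],"jaw":0}
    - {"xyz":[0,0,-0.018],"twist":[0,0,0],"jaw":0}
    - {"xyz":[0,0,-0.035],"twist":[0,0,0],"jaw":0}
    - {"xyz":[0,0,-0.07],"twist":[0,0,0],"jaw":0}
    - {"xyz":[0,0,-0.1],"twist":[0,0,0],"jaw":0}
    - {"xyz":[0,0,-0.1],"twist":[0,0,0],"jaw":0}

```text
clock: 4.2
tcp_pos: [0.5033, 0.2494, 0.2284]
orientation: [-0.001, 0.999, 0.051, 0.006]
wrist_force: [0.9, -0.1, -0.3]
finger_gap: -0.0002
```

```bash
python3 - <<'E'
from h import *
s=env.get_state(); print(s["clock"],s["tcp_pos"],s["wrist_force"]); print(toolshift([.507,-.2555,.2]))
c=cam("side"); P=cloud(c); C=c["color"].max(-1)
m=(c["depth"]>0)&(C<60)&(abs(P[...,0]-.4985)<.03)&(abs(P[...,1]-.25)<.03)&(P[...,2]<.17)&(P[...,2]>.11)
print("plunger zmax",P[m][:,2].max(),m.sum())
E
```

```text
4.2 [0.50330911 0.24936781 0.22835912] [ 0.85168104 -0.12250452 -0.26531675]
[-0.04770605  0.50271031  0.02675534]
plunger zmax 0.13924500296520476 86
```

servo_tool:
  targets:
    - {"xyz":[-0.004,0.038,0],"twist":[0,0,0],"jaw":0}
    - {"xyz":[-0.008,0.078,0],"twist":[0,0,0],"jaw":0}
    - {"xyz":[-0.012,0.118,0],"twist":[0,0,0],"jaw":0}
    - {"xyz":[-0.016,0.158,0],"twist":[0,0,0],"jaw":0}
    - {"xyz":[-0.02,0.198,0],"twist":[0,0,0],"jaw":0.2}
    - {"xyz":[-0.024,0.238,0],"twist":[0,0,0],"jaw":0.4}
    - {"xyz":[-0.028,0.278,0],"twist":[0,0,0],"jaw":0.55}
    - {"xyz":[-0.032,0.318,0],"twist":[0,0,0],"jaw":0.55}
    - {"xyz":[-0.036,0.358,0],"twist":[0,0,0],"jaw":0.55}
    - {"xyz":[-0.04,0.398,0],"twist":[0,0,0],"jaw":0.55}
    - {"xyz":[-0.044,0.438,0],"twist":[0,0,0],"jaw":0.55}
    - {"xyz":[-0.0475,0.478,0.01],"twist":[0,0,0],"jaw":0.55}

```text
clock: 5.25
tcp_pos: [0.5014, -0.2347, 0.2125]
orientation: [0.001, 0.999, 0.051, 0.001]
wrist_force: [1.4, 0.2, -0.4]
finger_gap: 0.0466
```

servo_tool:
  targets:
    - {"xyz":[0,0.015,0.015],"twist":[0,0,0],"jaw":0.55}
    - {"xyz":[0,0.025,0.02],"twist":[0,0,0],"jaw":0.55}
    - {"xyz":[0,0.025,0.02],"twist":[0,0,0],"jaw":0.55}

```text
clock: 5.5
tcp_pos: [0.5025, -0.258, 0.1889]
orientation: [-0.001, 0.999, 0.049, -0.001]
wrist_force: [0.4, 0.3, -0.4]
finger_gap: 0.0471
```

```bash
python3 - <<'E'
from h import *
s=env.get_state(); print(s["clock"],s["tcp_pos"],s["orientation"],s["finger_gap"]); print(toolshift([.507,-.2555,.096]))
c=cam("side"); save(c,"s3.png",(250,130,410,290),3.5)
print([np.round(3.5*(np.array(proj(c,p))-[250,130])) for p in(s["tcp_pos"],[.507,-.2555,.139],[.507,-.2555,.071],[.56,-.20,.09])])
T=dict(np.load("top0.npz"));P=cloud(T);C=T["color"].astype(int)
m=(P[...,2]>.08)&(P[...,2]<.1)&(P[...,1]<-.15)&(P[...,1]>-.35)&(C.min(-1)>120)
print("bottle",(P[m].max(0)+P[m].min(0))/2)
E
```

```text
5.5 [ 0.50245808 -0.25801676  0.18892275] [-9.16943382e-04  9.98774588e-01  4.94606714e-02 -1.45702410e-03] 0.04705201898899031
[ 0.00503036 -0.00187212  0.09291281]
[array([282., 270.]), array([271., 369.]), array([254., 496.]), array([245., 352.])]
bottle [ 0.61682471 -0.22283884  0.08764882]
```

View pics/s3.png

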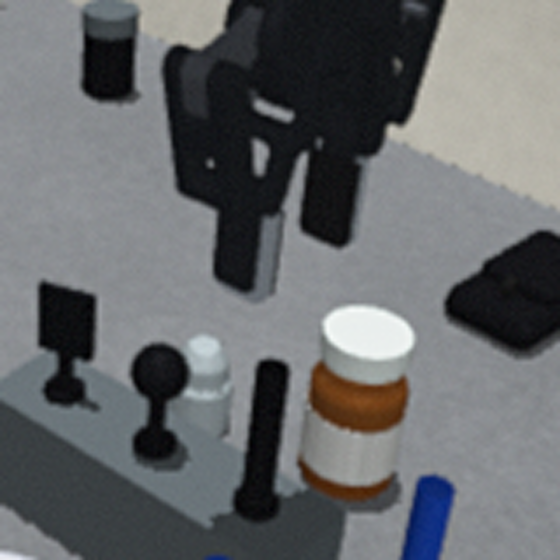

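The picture shows the open fingers above, and the pin's handle top at (272,368) where my estimate projects to (271,369). The bottle stands clear behind. I descend and close.

servo_tool:
  targets:
    - {"xyz":[0.005,-0.002,0],"twist":[0,0,0],"jaw":0.55}
    - {"xyz":[0.005,-0.002,0.02],"twist":[0,0,0],"jaw":0.55}
    - {"xyz":[0.005,-0.002,0.045],"twist":[0,0,0],"jaw":0.55}
    - {"xyz":[0.005,-0.002,0.07],"twist":[0,0,0],"jaw":0.55}
    - {"xyz":[0.005,-0.002,0.085],"twist":[0,0,0],"jaw":0.55}
    - {"xyz":[0.005,-0.002,0.092],"twist":[0,0,0],"jaw":0.55}
    - {"xyz":[0.005,-0.002,0.092],"twist":[0,0,0],"jaw":0.55}

```text
clock: 6.13
tcp_pos: [0.5081, -0.2518, 0.0985]
orientation: [-0.001, 0.999, 0.052, -0.001]
wrist_force: [-0.2, 1.4, 0.1]
finger_gap: 0.0467
```

servo_tool:
  targets:
    - {"xyz":[0,0,0],"twist":[0,0,0],"jaw":0.35}
    - {"xyz":[0,0,0],"twist":[0,0,0],"jaw":0.25}
    - {"xyz":[0,0,0],"twist":[0,0,0],"jaw":0.2}
    - {"xyz":[0,0,0],"twist":[0,0,0],"jaw":0.15}
    - {"xyz":[0,0,0],"twist":[0,0,0],"jaw":0.1}
    - {"xyz":[0,0,0],"twist":[0,0,0],"jaw":0}
    - {"xyz":[0,0,0],"twist":[0,0,0],"jaw":0}
    - {"xyz":[0,0,0],"twist":[0,0,0],"jaw":0}
  squeeze: 45

```text
clock: 6.8
tcp_pos: [0.5093, -0.2545, 0.1008]
orientation: [0.001, 0.999, 0.051, 0.001]
wrist_force: [0.9, 0.9, 5.9]
finger_gap: 0.0131
```

servo_tool:
  targets:
    - {"xyz":[0,0,-0.003],"twist":[0,0,0],"jaw":0}
    - {"xyz":[0,0,-0.01],"twist":[0,0,0],"jaw":0}
    - {"xyz":[0,0,-0.022],"twist":[0,0,0],"jaw":0}
    - {"xyz":[0,0,-0.037],"twist":[0,0,0],"jaw":0}
    - {"xyz":[0,0,-0.055],"twist":[0,0,0],"jaw":0}
    - {"xyz":[0,0,-0.075],"twist":[0,0,0],"jaw":0}
    - {"xyz":[0,0,-0.1],"twist":[0,0,0],"jaw":0}
    - {"xyz":[0,0,-0.125],"twist":[0,0,0],"jaw":0}
    - {"xyz":[0,0,-0.125],"twist":[0,0,0],"jaw":0}

```text
clock: 7.55
tcp_pos: [0.5103, -0.2555, 0.2301]
orientation: [0.003, 0.999, 0.051, 0.003]
wrist_force: [1.0, -0.5, 0.1]
finger_gap: 0.0128
```

```bash
python3 - <<'E'
from h import *
s=env.get_state(); print(s["clock"],s["tcp_pos"],s["wrist_force"],s["finger_gap"])
c=cam("side"); save(c,"s4.png",(250,90,410,270),3.3)
t=np.array(s["tcp_pos"])
print([np.round(3.3*(np.array(proj(c,p))-[250,90])) for p in(t,t+[0,0,-.1],[.507,-.2555,.069])], toolshift([.4587,.1398,.23]))
E
```

```text
7.55 [ 0.51032162 -0.25550444  0.23007534] [ 0.9824713  -0.51742286  0.14425862] 0.012838912026885084
[array([286., 288.]), array([258., 493.]), array([239., 603.])] [-0.01068071 -0.39810598 -0.00394374]
```

View pics/s4.png

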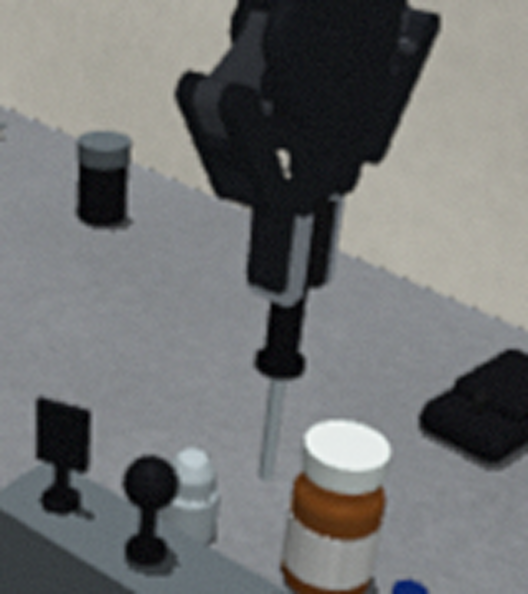

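The picture shows the pin gripped and upright, with the flange at (280,360) and the tip at (267,477). Ball and paddle are untouched in the stand. I rise and carry it to above the hole.

servo_tool:
  targets:
    - {"xyz":[0,-0.005,-0.025],"twist":[0,0,0],"jaw":0}
    - {"xyz":[0,-0.028,-0.045],"twist":[0,0,0],"jaw":0}
    - {"xyz":[-0.001,-0.063,-0.045],"twist":[0,0,0],"jaw":0}
    - {"xyz":[-0.002,-0.1,-0.045],"twist":[0,0,0],"jaw":0}
    - {"xyz":[-0.003,-0.138,-0.045],"twist":[0,0,0],"jaw":0}
    - {"xyz":[-0.004,-0.176,-0.045],"twist":[0,0,0],"jaw":0}
    - {"xyz":[-0.005,-0.214,-0.045],"twist":[0,0,0],"jaw":0}
    - {"xyz":[-0.006,-0.252,-0.045],"twist":[0,0,0],"jaw":0}
    - {"xyz":[-0.007,-0.29,-0.045],"twist":[0,0,0],"jaw":0}
    - {"xyz":[-0.009,-0.328,-0.045],"twist":[0,0,0],"jaw":0}
    - {"xyz":[-0.01,-0.366,-0.045],"twist":[0,0,0],"jaw":0}
    - {"xyz":[-0.011,-0.398,-0.04],"twist":[0,0,0],"jaw":0}

```text
clock: 8.6
tcp_pos: [0.456, 0.1429, 0.2642]
orientation: [-0.0, 0.999, 0.051, 0.0]
wrist_force: [1.0, -0.3, -0.2]
finger_gap: 0.0129
```

servo_tool:
  targets:
    - {"xyz":[0,0,0.02],"twist":[0,0,0],"jaw":0}
    - {"xyz":[0,0,0.04],"twist":[0,0,0],"jaw":0}
    - {"xyz":[0,0,0.055],"twist":[0,0,0],"jaw":0}
    - {"xyz":[0,0,0.055],"twist":[0,0,0],"jaw":0}
    - {"xyz":[0,0,0.055],"twist":[0,0,0],"jaw":0}

```text
clock: 9.02
tcp_pos: [0.4557, 0.1406, 0.2081]
orientation: [0.0, 0.999, 0.051, -0.002]
wrist_force: [0.6, 0.4, -0.3]
finger_gap: 0.0128
```

```bash
python3 - <<'E'
from h import *
s=env.get_state(); print(s["clock"],s["tcp_pos"],s["orientation"],s["wrist_force"],s["finger_gap"])
c=cam("side"); np.savez("side5.npz",**c); save(c,"s5.png",(130,100,230,200),6)
t=np.array(s["tcp_pos"])
f=lambda p:np.round(6*(np.array(proj(c,p))-[130,100]+.5)-.5)
print("tip",f(t+[0,0,-.091]),"hole",f([.4587,.1398,.1])); print(toolshift([.4587,.1398,.2]))
E
```

```text
9.0167 [0.45572182 0.1406164  0.20812893] [ 2.01493157e-04  9.98696148e-01  5.10215938e-02 -1.66161703e-03] [ 0.57328525  0.37430697 -0.34773912] 0.012831029740685803
tip [216. 377.] hole [231. 419.]
[0.00196116 0.00101619 0.0092206 ]
```

View pics/s5.png

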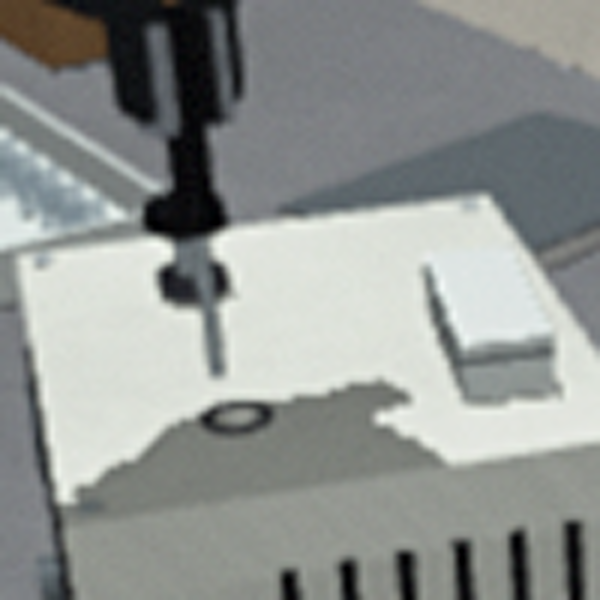

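```bash
python3 - <<'E'
from h import *
c=dict(np.load("side5.npz")); t=np.array([.4557,.1406,.2081])
f=lambda p:np.round(6*(np.array(proj(c,p))-[130,100]+.5)-.5,1)
for d in(0,.02,.036,.06,.08,.091): print(d,f(t-[0,0,d]))
inv=lambda u,v,z:onplane(c,(u+.5)/6-.5+130,(v+.5)/6-.5+100,z)
h=inv(238,417,.1); print("hole(side)",h,"tip(side)",inv(218,374,.117))
# shaft centreline rows, sub-pixel: darkest weighted per row in crop px
g=cv2.cvtColor(c["color"],cv2.COLOR_RGB2GRAY).astype(float)
for r in range(144,164):
    row=g[r,155:175]; w=np.clip(np.median(row)-row-8,0,None); print(r,6*(r-100)+2.5, round(6*((w*np.arange(155,175)).sum()/max(w.sum(),1)-130)+2.5,1), row[4:14].astype(int)) 
E
```

```text
0 [182.8 127.4]
0.02 [190.5 185. ]
0.036 [196.6 229.8]
0.06 [205.4 295.3]
0.08 [212.5 348.3]
0.091 [216.4 376.8]
hole(side) [0.46128406 0.13950454 0.1       ] tip(side) [0.45726896 0.14251894 0.117     ]
144 266.5 195.8 [ 78 111 113 106 115  98  60  60 146 221]
145 272.5 186.8 [ 66  98  96 104 115 107  70  31 102 198]
146 278.5 188.7 [ 39  54  61  84 117 114  82  25  68 172]
147 284.5 190.0 [ 39  37  40  68 116 115  82  30  53 159]
148 290.5 186.9 [ 35  37  38  59  97 114  85  47  79 149]
149 296.5 186.3 [ 47  46  46  56  89 114  98  92 138 177]
150 302.5 193.2 [100  88  88  91  97 110 114 149 201 227]
151 308.5 200.2 [178 176 175 166 138 111 125 186 232 228]
152 314.5 210.0 [227 227 230 224 182 112 108 168 229 226]
153 320.5 210.9 [225 224 227 228 200 114 104 160 228 225]
154 326.5 211.3 [221 222 225 228 203 116 103 151 218 224]
155 332.5 212.3 [220 222 222 224 204 128 103 142 201 225]
156 338.5 213.1 [220 221 221 225 204 137 106 130 193 227]
157 344.5 213.9 [222 222 223 226 206 146 106 121 182 227]
158 350.5 214.0 [222 222 223 225 209 154 108 126 187 228]
159 356.5 214.9 [224 221 222 225 215 167 109 121 182 226]
160 362.5 215.8 [222 219 221 224 219 178 109 109 167 225]
161 368.5 216.8 [224 220 223 222 225 198 114 102 160 225]
162 374.5 216.7 [221 221 222 221 223 203 149 141 181 224]
163 380.5 216.1 [221 218 220 221 223 219 205 201 213 222]
```

The picture shows the vertical pin shaft with its tip at (217,376) and the hole ellipse centred near (237,417). The tip must go about 4 mm along +x and 2 mm along -y. I correct, come lower and check.

servo_tool:
  targets:
    - {"xyz":[0.004,0.0025,0.0],"twist":[0,0,0],"jaw":0}
    - {"xyz":[0.004,0.0025,0.006],"twist":[0,0,0],"jaw":0}
    - {"xyz":[0.004,0.0025,0.011],"twist":[0,0,0],"jaw":0}
    - {"xyz":[0.004,0.0025,0.011],"twist":[0,0,0],"jaw":0}
    - {"xyz":[0.004,0.0025,0.011],"twist":[0,0,0],"jaw":0}

```text
clock: 9.48
tcp_pos: [0.4609, 0.1385, 0.198]
orientation: [0.0, 0.999, 0.051, -0.0]
wrist_force: [-0.6, -0.6, -0.8]
finger_gap: 0.0129
```

```bash
python3 - <<'E'
from h import *
s=env.get_state(); print(s["clock"],s["tcp_pos"],s["wrist_force"],s["finger_gap"])
c=cam("side"); np.savez("side6.npz",**c); save(c,"s6.png",(145,135,195,185),10)
t=np.array(s["tcp_pos"])
f=lambda p:np.round(10*(np.array(proj(c,p))-[145,135]+.5)-.5)
print("tip",f(t+[0,0,-.091]),"tip at mouth",f([t[0],t[1],.1]),"hole",f([.460,.1385,.1]),f([.46128,.1395,.1]))
E
```

```text
9.4833 [0.46091061 0.13847064 0.19797262] [-0.57720222 -0.60773556 -0.77223455] 0.012940454080467552
tip [244. 318.] tip at mouth [248. 348.] hole [244. 349.] [247. 345.]
```

View pics/s6.png

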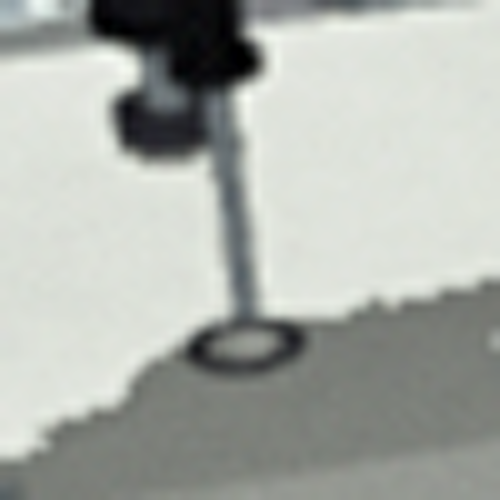

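The picture shows the tip at (246,318) just above the hole centred at (246,346). Straight down it lands at about (249,348), under 1 mm off. I lower it into the hole.

servo_tool:
  targets:
    - {"xyz":[0,0,0.004],"twist":[0,0,0],"jaw":0}
    - {"xyz":[0,0,0.008],"twist":[0,0,0],"jaw":0}
    - {"xyz":[0,0,0.012],"twist":[0,0,0],"jaw":0}
    - {"xyz":[0,0,0.016],"twist":[0,0,0],"jaw":0}
    - {"xyz":[0,0,0.016],"twist":[0,0,0],"jaw":0}

```text
clock: 9.95
tcp_pos: [0.4605, 0.1386, 0.1812]
orientation: [0.0, 0.999, 0.051, -0.001]
wrist_force: [-1.1, 0.6, 0.1]
finger_gap: 0.0127
```

No contact force with the tip at about z = 0.090, so it is inside the hole. I go on towards the button.

servo_tool:
  targets:
    - {"xyz":[0,0,0.004],"twist":[0,0,0],"jaw":0}
    - {"xyz":[0,0,0.008],"twist":[0,0,0],"jaw":0}
    - {"xyz":[0,0,0.012],"twist":[0,0,0],"jaw":0}
    - {"xyz":[0,0,0.014],"twist":[0,0,0],"jaw":0}
    - {"xyz":[0,0,0.014],"twist":[0,0,0],"jaw":0}
    - {"xyz":[0,0,0.014],"twist":[0,0,0],"jaw":0}
  squeeze: 60

```text
clock: 10.45
tcp_pos: [0.4611, 0.1387, 0.1681]
orientation: [0.0, 0.999, 0.051, -0.0]
wrist_force: [0.5, -1.0, 0.2]
finger_gap: 0.0122
```

servo_tool:
  targets:
    - {"xyz":[0,0,0.002],"twist":[0,0,0],"jaw":0}
    - {"xyz":[0,0,0.004],"twist":[0,0,0],"jaw":0}
    - {"xyz":[0,0,0.004],"twist":[0,0,0],"jaw":0}
    - {"xyz":[0,0,0.004],"twist":[0,0,0],"jaw":0}

```text
clock: 10.78
tcp_pos: [0.4615, 0.1387, 0.1646]
orientation: [0.0, 0.999, 0.051, 0.0]
wrist_force: [0.5, 0.5, 3.0]
finger_gap: 0.0123
```

servo_tool:
  targets:
    - {"xyz":[0,0,0.002],"twist":[0,0,0],"jaw":0}
    - {"xyz":[0,0,0.004],"twist":[0,0,0],"jaw":0}
    - {"xyz":[0,0,0.005],"twist":[0,0,0],"jaw":0}
    - {"xyz":[0,0,0.005],"twist":[0,0,0],"jaw":0}
    - {"xyz":[0,0,0.005],"twist":[0,0,0],"jaw":0}

```text
clock: 11.2
tcp_pos: [0.4615, 0.1387, 0.1597]
orientation: [-0.0, 0.999, 0.051, 0.001]
wrist_force: [0.5, -0.3, 5.0]
finger_gap: 0.0126
```

servo_tool:
  targets:
    - {"xyz":[0,0,0.001],"twist":[0,0,0],"jaw":0}
    - {"xyz":[0,0,0.002],"twist":[0,0,0],"jaw":0}
    - {"xyz":[0,0,0.002],"twist":[0,0,0],"jaw":0}
    - {"xyz":[0,0,0.002],"twist":[0,0,0],"jaw":0}

```text
clock: 11.53
tcp_pos: [0.462, 0.1388, 0.1593]
orientation: [-0.0, 0.999, 0.051, 0.002]
wrist_force: [-2.2, -1.4, 15.5]
finger_gap: 0.0126
```

On the stop: the force went from 5 to 15.5 N with only 0.4 mm of motion. I hold a moment to check that it is steady.

servo_tool:
  targets:
    - {"xyz":[0,0,0],"twist":[0,0,0],"jaw":0}
    - {"xyz":[0,0,0],"twist":[0,0,0],"jaw":0}
    - {"xyz":[0,0,0],"twist":[0,0,0],"jaw":0}
    - {"xyz":[0,0,0],"twist":[0,0,0],"jaw":0}
    - {"xyz":[0,0,0],"twist":[0,0,0],"jaw":0}
    - {"xyz":[0,0,0],"twist":[0,0,0],"jaw":0}
    - {"xyz":[0,0,0],"twist":[0,0,0],"jaw":0}
    - {"xyz":[0,0,0],"twist":[0,0,0],"jaw":0}

```text
clock: 12.2
tcp_pos: [0.462, 0.1388, 0.1593]
orientation: [-0.0, 0.999, 0.051, 0.002]
wrist_force: [-2.3, -1.3, 14.7]
finger_gap: 0.0128
```

```bash
python3 - <<'E'
from h import *
c=cam("side"); save(c,"s7.png",s=1.5)
s=env.get_state(); print(s["clock"],s["tcp_pos"],s["wrist_force"],s["finger_gap"])
E
```

```text
12.25 [0.46201827 0.13880326 0.15929282] [-3.09906888 -0.4337546  15.45085577] 0.012356647943536957
```

View pics/s7.png

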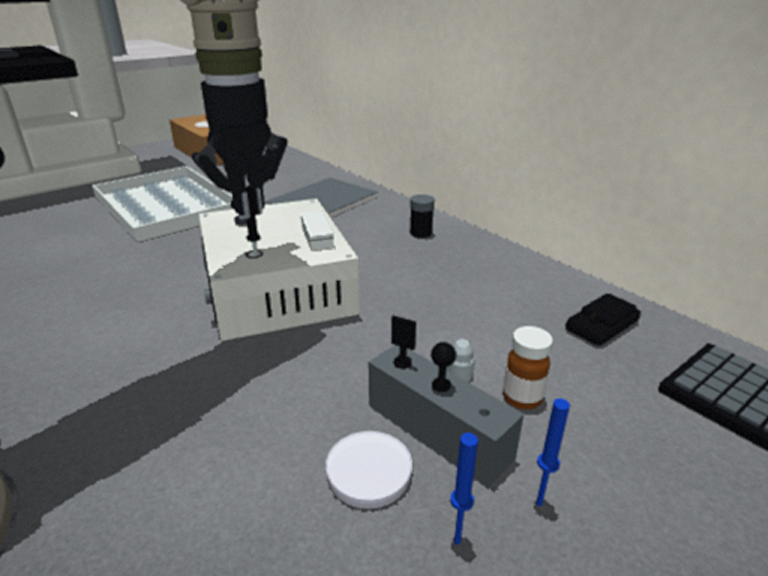

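The picture shows the pin held in the hole at (254,252), with the paddle (403,335), the ball (443,365) and everything else unmoved. I hand in.

```bash
python3 -c "
from workcell import env
print(env.hand_in())"
```

```text
the job is handed in; nothing more can be done
None
```

The job is done and handed in at about 12.3 s, with the arm still gripping the pin and holding the reset button down.

- **Plunger:** I pressed it with the shut fingers to about 14 mm of travel. At the stop the force jumped from 8.6 to 15 N with only 0.3 mm more motion. Afterwards the side camera measured its top back at 139 mm, its rest height within camera error.
- **Reset button:** I took the black straight-handled pin out of the stand and lowered it through the hole. It met the button at the expected height. The force rose from 3 to 5 N along the spring, then to about 15 N on the stop. It stayed there for the last 0.7 s without the pin slipping.
- **Rest of the bench:** In the last picture the ballpick and paddle are still in the stand, and the slide box, dish, objective, bottle and blue look-alikes show no visible movement.
- **Disagreements:**
  - The two cameras differed by up to about 4 mm on the hole's position; I settled that with a close look at the tip over the hole before going in.
  - While closing on the pin, the tool sat about 4 mm higher than commanded, with 6 N upward. The lift was clean.
  - One move call was refused because its rows had no twist; the arm did not move.

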